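# Show a rack of stained slides to the inspection camera on its lifting rod

## Robot

A 7-joint arm with a two-finger parallel gripper is mounted at the origin on a cart in front of the work surface, level with it; the furniture and walls round the work are solid. World frame = base frame: x ahead of the robot, y to its left, z up, the work surface at z = 0. Lengths are in m, angles in rad, forces in N, time in s.
With the tool pointing down it reaches from about 0.35 to 0.9 m from the base axis. Payload 8.1 kg.
Tool frame: the origin (TCP) lies at the very end of the fingers, on their centre line; the grasp point (between the pads) lies 19 mm behind it; z points along the fingers, y is the direction in which the jaws open and shut (so a half turn about z gives the same grasp; the last joint's range is limited). The gripper opens to 85 mm and grips with 20 to 120 N. Pads are 22 mm wide; open, the fingers measure 114 mm over their backs; the gripper's body (76 mm by 85 mm) begins 54 mm behind the grasp point. The pads swing forward as they close: fully open they stand 13 mm farther back than shut.
Start: joints at [-1.308, 0.434, 0.025, 1.573, -0.012, 1.134, -0.075], TCP at [0.224, 0.584, 0.231] pointing down, gripper open.
Joint ranges: [-2.62, 2.62], [-0.44, 2.09], [-1.27, 1.32], [0.08, 2.57], [-1.32, 4.46], [0.12, 2], [-2.74, 2.74]. Speed limits (rad/s): [2.22, 2.22, 3.01, 3.01, 3.14, 3.14, 3.14].

## Interface

Orientations are given as a rotation vector (axis times angle).
In Python, from cell import * gives the robot as it stands.
- The arm moves only by the tool move_arm, never from a script. Its argument "series" is a list of rows, each an object of numbers: "x", "y", "z": the shift along the tool's x, y, z in mm; "spin": the turn about the tool's z in degrees; "gripper": the finger opening in mm, from 0 to 85.4. In form: [{"x": .., "y": .., "z": .., "spin": .., "gripper": ..}, ...]. A call has 1 to 20 rows; each row shifts and turns the commanded pose from where the row before left it, along the tool's axes as they then stand; what a row does not reach is not made up. A row lasts 1/12 s, in which the tool goes at most 41.7 mm and 7.16 degrees, less where a joint would pass 70% of its speed; a pose out of reach is approached as far as the arm can. A call with a gripper value outside its range is refused whole. The fingers move at their own pace and stop on an object; the grip force is fixed at half the most. Time passes only in rows, so rows that do not move let the fingers close. It gives the time, the measured TCP pose, the force and the opening at its end, in the units of the state.
- state(): the state, without advancing time (a new reading comes with each control period).
- capture(name): name is "scene" or "top"; returns a dict with "pixels" (480x640x3 uint8, red, green, blue), "fx", "fy", "cx", "cy" (pixels), "cam_to_world" (4x4, takes a point from camera to world coordinates). Camera axes: x right, y up, looking along -z (the intrinsics and any distortion apply to the point x, -y, -z); pixel columns grow to the right and rows downward; lengths in m; the calibration is good to about 2 mm. A picture is of the moment at which its call begins. There is no depth.
- close_job(): hands the job in, once; it reports no verdict.
Trained networks look in the newest picture that a camera, given by its name, has taken for a name from the list of things; names that differ only in an ending like _2 or _b are one class to them, and where a whole thing is asked for, a point or a joint stands for the part that bears it (a point fixed in the world has none). Each returns a list of dicts, best first, with "score" (0 to 1); they miss things now and then, are a little off and sometimes report something else, mostly with a low value. They report only what shows in the picture. A call takes as long as a camera call.
- recognise(name, camera): "position" ([x, y, z] in m, in world coordinates, good to about 4 mm: the middle of the surface that is visible of it).
- trace(name, camera): "pixels" (480x640 bool, what is visible of it).
- pinpoint(name, camera): "position" ([x, y, z] in m, in world coordinates, good to about 4 mm: a listed point, or the origin of a listed thing).
The state is a dict: "t": time; "joint_positions": joint angles; "qd": joint speeds; "effort": joint torques, N m; "tool_pos": TCP position; "eef_rot": TCP orientation; "ft_force": force on the tool from outside, world axes, zero at the start; "torque": the same for the moment, N m; "grip_width": finger opening in m.
Only numpy, scipy, OpenCV 4.12 (cv2) and the standard library are available. Lean on these libraries where they do the work, as an engineer would, in place of code of your own. Each camera call takes 0.05 s, during which the arm holds its last target. There are 200 camera calls.

## Task

The rack of microscope slides standing in its glass dish is wet with stain, so take the lifting rod by its grip, thread it through the eyelets of both lugs of the rack that holds slides, and lift the rack out of the dish hanging on the rod alone, without touching it with the gripper. Hold it still in front of the inspection camera, hanging level with its end and the rod tip toward the lens, and the middle of the slides on the lens axis 12 cm in front of the lens; the job finishes with the robot still holding it there. Do not push the dishes about, do not bump the camera, and leave the empty rack and the small things around where they are.

Things in the scene. Friction and masses are not known exactly. Their poses are not given: they have to be found in the camera images.
- rod: lifting rod (0.07 kg), lying level on its rest at the start. Origin on the rod's axis, at the middle of the grip; x along the rod toward the tip, z up. Grip: grey ribbed bar 14 mm wide (y), 18 mm high (z), from x = -50 to +40 mm; then a steel collar 16 mm dia. to x = +45; then a straight round steel rod 8 mm dia. to a tapered tip at x = +180 (taper over the last 10 mm)
- rod_tip (a point): tip of the lifting rod, on its axis, 180 mm from rod's origin
- rod_rest: white rest under the rod, fixed: base plate 60 mm wide, 8 mm thick, with two slotted uprights 44 mm wide (y), up to 60 mm high, at x = -38 mm (under the rear of the grip) and x = +118 mm (under the rod). Origin on the bench below the grip; x toward the tip. Rod axis 48 mm above the bench; between the uprights the grip is free on both sides and the rod lifts straight up
- rack: steel slide rack with eight glass slides (0.07 to 0.12 kg): 88 mm long (x), 82 mm wide (y), slides up to 33 mm high. Origin at the centre of its underside, z up. At each end (x = -42, +42 mm) a lug rises to a ring 32 mm across, 4 mm thick, with an eyelet 18 mm dia. at height 88 mm, a shallow V seat for the rod at its top; both on one line along x. Ends alike
- rack_eye_a (a point): centre of the eyelet of the rack's lug at x = -42 mm, 88 mm above its underside
- rack_eye_b (a point): centre of the eyelet of the rack's lug at x = +42 mm. Hanging on the rod, the eyelet centres sit 5 mm below the rod axis
- rack_middle (a point): middle of the slides in the rack: on the rack's centre line, 19.5 mm above its underside, 68.5 mm below the eyelet line
- dish: clear glass dish in which the rack with slides stands: 118 mm (x) by 108 mm (y), 59 mm high, walls and floor 4 mm, loose on the bench (0.6 kg). Origin at the centre of its underside. The rack's long side runs along the dish's x, pointing roughly across the bench (world -y)
- dish_2: a second dish, the same, with an empty slide rack in it; which of the two dishes is nearer the robot varies
- rack_2: the empty slide rack in the second dish: same shape, no slides; stays where it is
- camera: inspection camera on its post stand at the right of the bench, fixed; its height on the post varies. Origin on the lens axis, on the post's axis; the lens looks along its -x (roughly world +y), z up. Camera head 58 mm square at the ring light; lens front at x = -109 mm
- lens (a point): front of the camera's lens, on the lens axis
- focus (a point): the point in the air on the lens axis, 120 mm in front of the lens, where the middle of the slides is to be
- vial_0: brown vial with black cap, 42 mm dia., 72 mm high, a bystander behind the work; origin at the centre of its underside
- vial_2: small white vial, 32 mm dia., 58 mm high, beside it, a bystander; origin at the centre of its underside
- forceps: forceps lying on the bench, 124 mm long, a bystander
- timer: small bench timer 62 x 62 x 18 mm, a bystander
- marker_black: marker pen lying on the bench beside the front dish, 132 mm long, a bystander

How it is judged:
By the outcome, as a careful person would: the job done as asked, in the order asked, and still so for the second after the job is handed in, while the arm keeps its last pose, push and grip.
It also fails if it takes over 54 s, if anything falls off the work surface, if the arm or the gripper's body presses on something with over 40 N, if the wrist force passes 120 N, or if a joint passes its speed limit or range.

## Working session

There is one attempt and no reset: what is moved stays moved. The work goes in short steps, Python scripts to look and compute and a tool call to move; the robot and the scene stay as the last step left them, time stands still between calls to the robot, and variables do not carry over. Pictures are saved under pics/ and viewed, about 8 in all and at most 12, crops included, and the job is handed in when it is done.

Besides the shell and the picture viewer there is one more tool, called after ">>>" by a JSON object that holds its "method" and its "body". move_arm: Moves the arm, as the interface text tells. Its arguments: {"type":"object","properties":{"series":{"type":"array","items":{"type":"object","properties":{"x":{"type":"number"},"y":{"type":"number"},"z":{"type":"number"},"spin":{"type":"number"},"gripper":{"type":"number"}}}}},"required":["series"]}

```bash
mkdir -p pics; ls; cat > h.py <<'E'
from cell import *
import numpy as np, cv2
from scipy.spatial.transform import Rotation as R
def proj(c,P):
    T=np.linalg.inv(c["cam_to_world"]);P=np.atleast_2d(P);q=P@T[:3,:3].T+T[:3,3]
    return np.c_[c["fx"]*q[:,0]/-q[:,2]+c["cx"],c["fy"]*-q[:,1]/-q[:,2]+c["cy"]]
def back(c,uv,z):
    T=np.array(c["cam_to_world"]);uv=np.atleast_2d(uv).astype(float)
    d=np.c_[(uv[:,0]-c["cx"])/c["fx"],-(uv[:,1]-c["cy"])/c["fy"],-np.ones(len(uv))]@T[:3,:3].T
    return T[:3,3]+d*((z-T[2,3])/d[:,2])[:,None]
def save(c,n,box=None,f=1):
    p=c["pixels"][:,:,::-1]
    if box: p=p[box[1]:box[3],box[0]:box[2]]
    cv2.imwrite("pics/"+n,cv2.resize(p,None,fx=f,fy=f,interpolation=cv2.INTER_CUBIC))
E
python3 - <<'E'
from h import *
np.set_printoptions(precision=4,suppress=True)
s=state();print(s)
for n in("scene","top"):
    c=capture(n);save(c,n+"0.png");print(n,[k for k in c],c["fx"],c["cx"],c["cy"]);print(np.array(c["cam_to_world"]))
    for o in("rod","rod_tip","rod_rest","rack","rack_eye_a","rack_middle","dish","camera","lens","focus","marker_black"):
        print(o,[(np.round(r["position"],4).tolist(),round(r["score"],2)) for r in pinpoint(o,n)[:4]])
E
```

```text
pics
{'t': 0.0, 'joint_positions': array([-1.3076,  0.4352,  0.025 ,  1.5741, -0.0116,  1.134 , -0.0751]), 'qd': array([-0.0004, -0.0001, -0.0008,  0.0014, -0.0004,  0.0004, -0.0003]), 'effort': array([  0.    , -67.0458,   1.0245, -31.6213,   0.0155,   0.0123,
         0.    ]), 'tool_pos': array([0.2234, 0.5831, 0.2305]), 'eef_rot': array([-0.5715, -3.0891,  0.0025]), 'ft_force': array([0.1905, 0.6281, 0.2832]), 'torque': array([-0.0489,  0.0127,  0.0285]), 'grip_width': 0.08536528339783905}
scene ['pixels', 'fx', 'fy', 'cx', 'cy', 'cam_to_world'] 447.86372468151495 315.14429748196136 237.6365813062382
[[ 0.5712  0.5918 -0.5688 -0.0448]
 [-0.8207  0.3983 -0.4098 -0.4039]
 [-0.016   0.7008  0.7131  0.8155]
 [ 0.      0.      0.      1.    ]]
rod [([0.5128, 0.3632, 0.0525], 0.79)]
rod_tip [([0.4861, 0.1789, 0.0477], 0.83), ([0.431, -0.0305, 0.0234], 0.75)]
rod_rest [([0.5168, 0.3667, 0.0011], 0.93)]
rack [([0.5732, -0.0347, 0.0019], 0.96), ([0.4348, -0.0295, 0.0053], 0.56)]
rack_eye_a [([0.4299, -0.0751, 0.0931], 0.96), ([0.4319, 0.0095, 0.0937], 0.73)]
rack_middle [([0.4269, -0.0328
[... 445 characters left out ...]
]
 [-1.      0.0072  0.0055 -0.005 ]
 [ 0.0067  0.1812  0.9834  1.3341]
 [ 0.      0.      0.      1.    ]]
rod []
rod_tip []
rod_rest [([0.514, 0.3676, -0.0016], 0.66), ([0.4337, -0.0736, 0.0903], 0.62)]
rack [([0.4333, -0.0281, -0.0006], 0.94), ([0.5734, -0.0374, 0.0026], 0.85), ([0.4306, -0.0284, 0.0229], 0.57)]
rack_eye_a [([0.434, -0.0733, 0.0892], 0.86), ([0.4291, 0.0137, 0.0903], 0.63)]
rack_middle [([0.4275, -0.0306, 0.0255], 0.82)]
dish [([0.4358, -0.0341, -0.0021], 0.97), ([0.5705, -0.0344, 0.0007], 0.67)]
camera [([0.5391, -0.3676, 0.1479], 0.63)]
lens []
focus []
marker_black [([0.4115, -0.1641, 0.0009], 0.74), ([0.5722, -0.0379, 0.0016], 0.72), ([0.5415, -0.3662, 0.1468], 0.16)]
```

View pics/scene0.png

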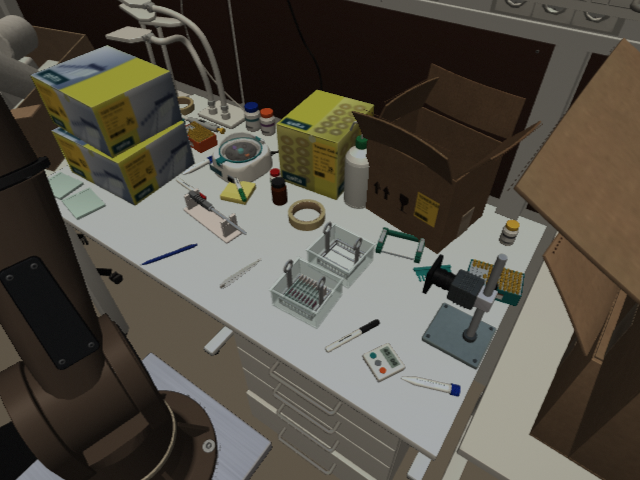

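View pics/top0.png

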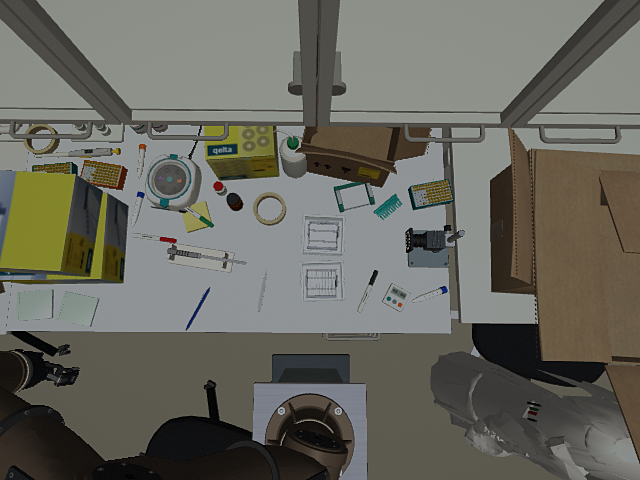

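The rack with the slides is in the dish nearer the robot (scene ≈ (306,290)), and the empty one is behind it (340,250). The rod rests at scene (185,185) to (243,232), tip toward the racks. In the top view the camera is at (430,240), looking left (+y). I'll refine the rod and eyelets next.

```bash
cat >> h.py <<'E'
def rodline(n,c,z,name="rod"):
    out=[]
    for r in trace(name,n)[:2]:
        m=r["pixels"];v,u=np.nonzero(m)
        if len(u)<20: continue
        P=back(c,np.c_[u,v],z)[:,:2];o=P.mean(0);d=np.linalg.svd(P-o)[2][0] if len(P)<3000 else None
        d=d if d[1]<0 else -d;t=(P-o)@d
        out.append((round(r["score"],2),len(u),o+d*t.min(),o+d*t.max(),np.degrees(np.arctan2(d[1],d[0]))))
    return out
def avg(o,n,k=1):
    return [(np.round(r["position"],4).tolist(),round(r["score"],2)) for _ in range(k) for r in pinpoint(o,n) if r["score"]>.5]
E
python3 - <<'E'
from h import *
np.set_printoptions(precision=4,suppress=True)
for n in("scene","top"):
    c=capture(n)
    print(n,rodline(n,c,.048))
    for o in("rod","rod_tip","rod_rest","rack_eye_b","rack_eye_a","lens","camera"): print(o,avg(o,n,2))
    if n=="scene": save(c,"s1.png",(170,160,400,340),3.4)
E
```

```text
scene [(0.83, 420, array([0.5208, 0.4219]), array([0.4843, 0.1881]), np.float64(-98.87062495661317))]
rod [([0.5121, 0.3657, 0.0484], 0.57), ([0.5121, 0.3657, 0.0484], 0.57)]
rod_tip [([0.4826, 0.1798, 0.0452], 0.83), ([0.431, -0.0775, 0.0921], 0.63), ([0.4826, 0.1798, 0.0452], 0.83), ([0.431, -0.0775, 0.0921], 0.63)]
rod_rest [([0.5148, 0.3663, -0.0008], 0.59), ([0.5148, 0.3663, -0.0008], 0.59)]
rack_eye_b [([0.4282, -0.0727, 0.0939], 0.9), ([0.4827, 0.1845, 0.0495], 0.64), ([0.432, 0.0095, 0.0911], 0.59), ([0.4282, -0.0727, 0.0939], 0.9), ([0.4827, 0.1845, 0.0495], 0.64), ([0.432, 0.0095, 0.0911], 0.59)]
rack_eye_a [([0.4282, -0.0727, 0.0939], 0.9), ([0.4827, 0.1845, 0.0495], 0.64), ([0.432, 0.0095, 0.0911], 0.59), ([0.4282, -0.0727, 0.0939], 0.9), ([0.4827, 0.1845, 0.0495], 0.64), ([0.432, 0.0095, 0.0911], 0.59)]
lens [([0.5396, -0.2596, 0.1443], 0.67), ([0.5396, -0.2596, 0.1443], 0.67)]
camera [([0.5381, -0.3641, 0.1428], 0.79), ([0.5731, -0.0316, -0.0026], 0.56), ([0.5381, -0.3641, 0.1428], 0.79), ([0.5731, -0.0316, -0.0026], 0.56)]
top []
rod [([0.511, 0.363, 0.049], 0.6), ([0.511, 0.363, 0.049], 0.6)]
rod_tip [([0.4844, 0.1786, 0.0458], 0.68), ([0.4844, 0.1786, 0.0458], 0.68)]
rod_rest [([0.514, 0.3657, 0.0001], 0.6), ([0.514, 0.3657, 0.0001], 0.6)]
rack_eye_b [([0.4327, -0.0724, 0.0899], 0.78), ([0.4289, 0.0139, 0.0909], 0.65), ([0.4327, -0.0724, 0.0899], 0.78), ([0.4289, 0.0139, 0.0909], 0.65)]
rack_eye_a [([0.4327, -0.0724, 0.0899], 0.78), ([0.4289, 0.0139, 0.0909], 0.65), ([0.4327, -0.0724, 0.0899], 0.78), ([0.4289, 0.0139, 0.0909], 0.65)]
lens [([0.541, -0.2591, 0.1451], 0.77), ([0.541, -0.2591, 0.1451], 0.77)]
camera [([0.5417, -0.3679, 0.1434], 0.75), ([0.5417, -0.3679, 0.1434], 0.75)]
```

View pics/s1.png

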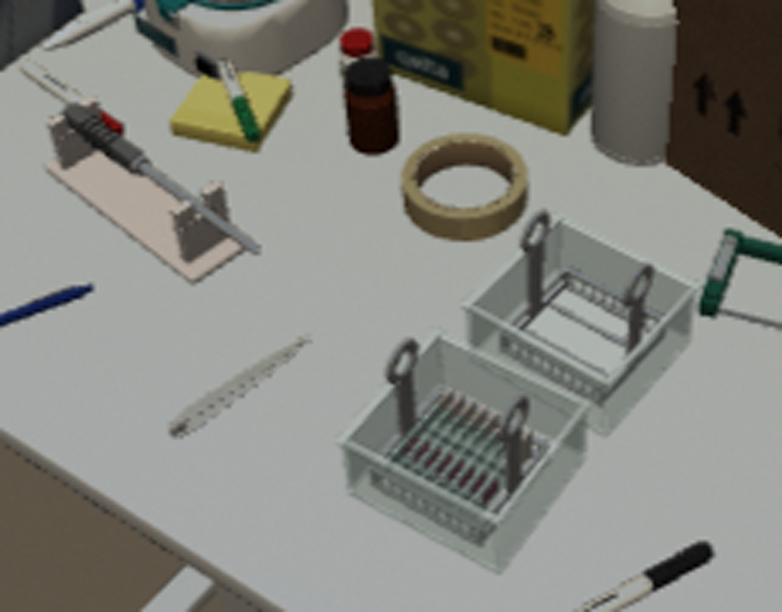

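The crop shows the rod's grip at the rest's rear end and its tip pointing at the near rack. The near rack has slides, with lugs at crop (403,365) and (515,420). I'll move toward the rod: -y first, clear of the boxes, with the spin after.

>>> {"method": "move_arm", "body": {"series": [{"x":-8.3,"y":-21.8},{"x":-8.3,"y":-21.8},{"x":-8.3,"y":-21.8},{"x":-8.3,"y":-21.8},{"x":-8.3,"y":-21.8},{"x":-8.3,"y":-21.8},{"x":-8.3,"y":-21.8},{"x":-8.3,"y":-21.8},{"x":-8.3,"y":-21.8},{"x":-8.3,"y":-21.8},{"spin":7},{"spin":7},{"spin":7},{"spin":7},{"spin":7},{"spin":7},{"spin":7},{"spin":7},{"spin":7},{"spin":7}]}}

```text
validation failed for argument at $.se...
```

```bash
cat >> h.py <<'E'
def go(p,yaw):
    s=state();M=R.from_rotvec(s["eef_rot"]).as_matrix();p0=np.array(s["tool_pos"])
    y=np.degrees(np.arctan2(M[1,0],M[0,0]));d=(yaw-y+180)%360-180
    print("t",s["t"],"tcp",np.round(p0,4),"yaw",round(y,2),"tilt",np.round(M[:,2],4),"F",np.round(s["ft_force"],1),"w",s["grip_width"])
    print("spin",round(-d,2),"before spin:",np.round(M.T@(np.array(p)-p0)*1e3,1),"after spin:",np.round((R.from_euler("z",d,degrees=True).as_matrix()@M).T@(np.array(p)-p0)*1e3,1))
E
python3 - <<'E'
from h import *
go([.510,.350,.030],81.3)
E
```

```text
t 2.8 tcp [0.2236 0.5836 0.2313] yaw 159.04 tilt [ 0. -0. -1.] F [-0.1 -0.6 -0.1] w 0.08526199797678992
spin 77.74 before spin: [-351.  -115.7  201.3] after spin: [-187.6  318.5  201.3]
```

>>> {"method": "move_arm", "body": {"series": [{"x":-8.3,"y":-21.8,"z":0,"spin":0,"gripper":85},{"x":-8.3,"y":-21.8,"z":0,"spin":0,"gripper":85},{"x":-8.3,"y":-21.8,"z":0,"spin":0,"gripper":85},{"x":-8.3,"y":-21.8,"z":0,"spin":0,"gripper":85},{"x":-8.3,"y":-21.8,"z":0,"spin":0,"gripper":85},{"x":-8.3,"y":-21.8,"z":0,"spin":0,"gripper":85},{"x":-8.3,"y":-21.8,"z":0,"spin":0,"gripper":85},{"x":-8.3,"y":-21.8,"z":0,"spin":0,"gripper":85},{"x":-8.3,"y":-21.8,"z":0,"spin":0,"gripper":85},{"x":-8.3,"y":-21.8,"z":0,"spin":0,"gripper":85},{"x":0,"y":0,"z":0,"spin":7,"gripper":85},{"x":0,"y":0,"z":0,"spin":7,"gripper":85},{"x":0,"y":0,"z":0,"spin":7,"gripper":85},{"x":0,"y":0,"z":0,"spin":7,"gripper":85},{"x":0,"y":0,"z":0,"spin":7,"gripper":85},{"x":0,"y":0,"z":0,"spin":7,"gripper":85},{"x":0,"y":0,"z":0,"spin":7,"gripper":85},{"x":0,"y":0,"z":0,"spin":7,"gripper":85},{"x":0,"y":0,"z":0,"spin":7,"gripper":85},{"x":0,"y":0,"z":0,"spin":7,"gripper":85}]}}

```text
t: 4.47
tool_pos: [0.2231, 0.3504, 0.2315]
eef_rot: [-2.247, -2.196, -0.001]
ft_force: [0.3, 0.3, 0.5]
grip_width: 0.085
```

```bash
python3 - <<'E'
from h import *
go([.510,.350,.030],81.3)
E
```

```text
t 4.4667 tcp [0.2231 0.3504 0.2315] yaw 88.69 tilt [ 2.e-04  4.e-04 -1.e+00] F [0.3 0.3 0.5] w 0.08498678037827731
spin 7.39 before spin: [  6.1 286.8 201.5] after spin: [ 42.9 283.6 201.5]
```

>>> {"method": "move_arm", "body": {"series": [{"x":0,"y":0,"z":0,"spin":7.1,"gripper":85},{"x":3.6,"y":23.6,"z":0,"spin":0.3,"gripper":85},{"x":3.6,"y":23.6,"z":0,"spin":0,"gripper":85},{"x":3.6,"y":23.6,"z":0,"spin":0,"gripper":85},{"x":3.6,"y":23.6,"z":0,"spin":0,"gripper":85},{"x":3.6,"y":23.6,"z":0,"spin":0,"gripper":85},{"x":3.6,"y":23.6,"z":0,"spin":0,"gripper":85},{"x":3.6,"y":23.6,"z":0,"spin":0,"gripper":85},{"x":3.6,"y":23.6,"z":0,"spin":0,"gripper":85},{"x":3.6,"y":23.6,"z":0,"spin":0,"gripper":85},{"x":3.6,"y":23.6,"z":0,"spin":0,"gripper":85},{"x":3.6,"y":23.6,"z":0,"spin":0,"gripper":85},{"x":3.6,"y":23.6,"z":0,"spin":0,"gripper":85},{"x":0,"y":0,"z":25,"spin":0,"gripper":85},{"x":0,"y":0,"z":25,"spin":0,"gripper":85},{"x":0,"y":0,"z":25,"spin":0,"gripper":85},{"x":0,"y":0,"z":25,"spin":0,"gripper":85},{"x":0,"y":0,"z":0,"spin":0,"gripper":85}]}}

```text
t: 5.97
tool_pos: [0.507, 0.3504, 0.1266]
eef_rot: [-2.377, -2.054, 0.012]
ft_force: [-1.0, 0.0, -0.7]
grip_width: 0.085
```

```bash
python3 - <<'E'
from h import *
go([.510,.350,.030],81.3)
c=capture("scene");save(c,"s2.png",(140,110,340,260),4)
print(avg("rod_tip","scene"),avg("rod","scene"),rodline("scene",c,.048))
E
```

```text
t 5.9667 tcp [0.507  0.3504 0.1266] yaw 81.65 tilt [-0.0059 -0.0047 -1.    ] F [-1.   0.  -0.7] w 0.08496152941871458
spin 0.35 before spin: [ 0.5  3.5 96.6] after spin: [ 0.6  3.5 96.6]
[([0.4837, 0.1794, 0.0493], 0.7)] [([0.5145, 0.3625, 0.0505], 0.77)] [(0.54, 362, array([0.52151591, 0.4217424 ]), array([0.48478268, 0.18805336]), np.float64(-98.93314200277356))]
```

View pics/s2.png

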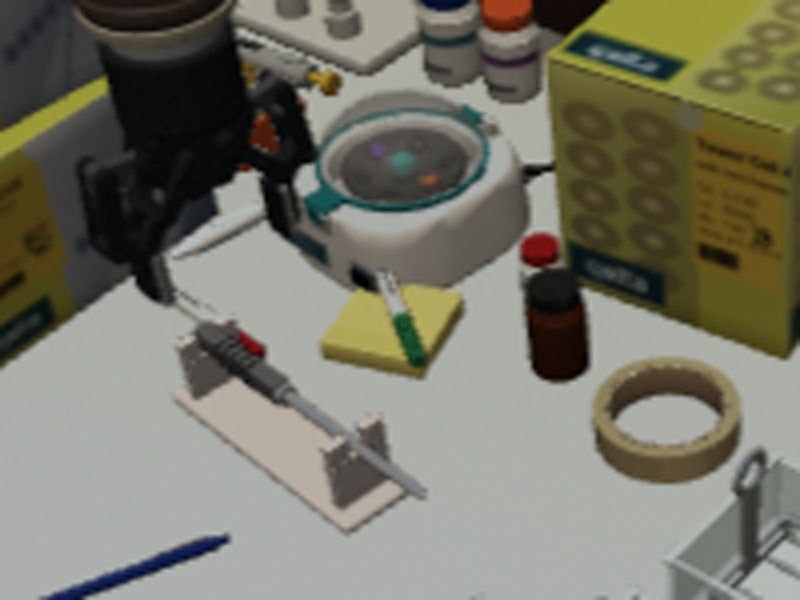

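The gripper hangs above the grip with its jaws straddling the rod, and nothing is in the way. I'll descend and close.

>>> {"method": "move_arm", "body": {"series": [{"x":0.6,"y":3,"z":0,"spin":0.3,"gripper":85},{"x":0,"y":0,"z":0,"spin":0,"gripper":70},{"x":0,"y":0,"z":20,"spin":0,"gripper":60},{"x":0,"y":0,"z":20,"spin":0,"gripper":60},{"x":0,"y":0,"z":20,"spin":0,"gripper":60},{"x":0,"y":0,"z":20,"spin":0,"gripper":60},{"x":0,"y":0,"z":14,"spin":0,"gripper":60},{"x":0,"y":0,"z":0,"spin":0,"gripper":60},{"x":0,"y":0,"z":0,"spin":0,"gripper":60},{"x":0,"y":0,"z":0,"spin":0,"gripper":60}]}}

```text
t: 7.0
tool_pos: [0.5135, 0.3527, 0.0387]
eef_rot: [2.383, 2.047, 0.003]
ft_force: [0.3, -1.0, 0.7]
grip_width: 0.06
```

```bash
python3 - <<'E'
from h import *
go([.510,.350,.030],81.3)
E
```

```text
t 7.0 tcp [0.5135 0.3527 0.0387] yaw 81.33 tilt [ 0.0016  0.0012 -1.    ] F [ 0.3 -1.   0.7] w 0.05997253662163877
spin 0.03 before spin: [-3.3 -3.1  8.7] after spin: [-3.3 -3.1  8.7]
```

>>> {"method": "move_arm", "body": {"series": [{"x":-3,"y":-3,"z":8,"spin":0,"gripper":60},{"x":0,"y":0,"z":0,"spin":0,"gripper":30},{"x":0,"y":0,"z":0,"spin":0,"gripper":0},{"x":0,"y":0,"z":0,"spin":0,"gripper":0},{"x":0,"y":0,"z":0,"spin":0,"gripper":0},{"x":0,"y":0,"z":0,"spin":0,"gripper":0},{"x":0,"y":0,"z":0,"spin":0,"gripper":0},{"x":0,"y":0,"z":0,"spin":0,"gripper":0}]}}

```text
t: 7.67
tool_pos: [0.5095, 0.3499, 0.0298]
eef_rot: [-2.383, -2.047, -0.001]
ft_force: [-1.3, -1.2, 4.9]
grip_width: 0.0132
```

```bash
python3 - <<'E'
from h import *
go([.510,.350,.030],81.3)
E
```

```text
t 7.6667 tcp [0.5095 0.3499 0.0298] yaw 81.34 tilt [ 6.e-04  5.e-04 -1.e+00] F [-1.3 -1.2  4.9] w 0.013151528785536505
spin 0.04 before spin: [ 0.2  0.5 -0.2] after spin: [ 0.2  0.5 -0.2]
```

>>> {"method": "move_arm", "body": {"series": [{"x":0,"y":0,"z":-8,"spin":0,"gripper":0},{"x":0,"y":0,"z":-16,"spin":0,"gripper":0},{"x":0,"y":0,"z":-22,"spin":0,"gripper":0},{"x":0,"y":0,"z":-22,"spin":0,"gripper":0},{"x":0,"y":0,"z":-16,"spin":0,"gripper":0},{"x":0,"y":0,"z":-6,"spin":0,"gripper":0},{"x":0,"y":0,"z":0,"spin":-4.3,"gripper":0},{"x":0,"y":0,"z":0,"spin":-4.4,"gripper":0},{"x":-10,"y":-8,"z":0,"spin":0,"gripper":0},{"x":-20,"y":-13,"z":0,"spin":0,"gripper":0},{"x":-20,"y":-13,"z":0,"spin":0,"gripper":0},{"x":-20,"y":-13,"z":0,"spin":0,"gripper":0},{"x":-20,"y":-13,"z":0,"spin":0,"gripper":0},{"x":-20,"y":-13,"z":0,"spin":0,"gripper":0},{"x":-13,"y":-6,"z":0,"spin":0,"gripper":0},{"x":0,"y":0,"z":0,"spin":0,"gripper":0},{"x":0,"y":0,"z":0,"spin":0,"gripper":0},{"x":0,"y":0,"z":0,"spin":0,"gripper":0}]}}

```text
t: 9.17
tool_pos: [0.4307, 0.2275, 0.1193]
eef_rot: [-2.22, -2.223, -0.001]
ft_force: [0.3, 0.4, -1.1]
grip_width: 0.0129
```

```bash
python3 - <<'E'
from h import *
go([.431,.227,.0738],90)
for n in("scene","top"):
    c=capture(n)
    if n=="scene":save(c,"s3.png",(210,180,380,330),4.6)
    else: save(c,"t3.png",(220,190,360,310),5.7)
    for o in("rod_tip","rack_eye_a","dish"):print(n,o,avg(o,n))
    s=state();p=s["tool_pos"]; 
    M=R.from_rotvec(s["eef_rot"]).as_matrix()
    for x in (60,120,180): print("pred rod px",x,proj(c,p+M@np.array([-(x-15)/1e3,0,-.0182])).round(1))
E
```

```text
t 9.1667 tcp [0.4307 0.2275 0.1193] yaw 90.06 tilt [ 5.e-04  6.e-04 -1.e+00] F [ 0.3  0.4 -1.1] w 0.01288732439656253
spin 0.06 before spin: [-0.5  0.2 45.5] after spin: [-0.5  0.2 45.5]
scene rod_tip [([0.4303, 0.0585, 0.1373], 0.82)]
scene rack_eye_a [([0.4285, -0.0778, 0.0959], 0.83), ([0.4341, 0.0105, 0.0945], 0.65)]
scene dish [([0.5682, -0.0327, -0.0029], 0.87), ([0.4411, -0.0341, -0.0024], 0.55)]
pred rod px 60 [[225.6 219.8]]
pred rod px 120 [[246.1 230.4]]
pred rod px 180 [[267.7 241.5]]
top rod_tip [([0.43, 0.0578, 0.1393], 0.64)]
top rack_eye_a [([0.4326, -0.0743, 0.0892], 0.76), ([0.4315, 0.0166, 0.089], 0.75)]
top dish [([0.572, -0.034, 0.0017], 0.92), ([0.4378, -0.0351, 0.0008], 0.84), ([0.5749, -0.0388, 0.0003], 0.72)]
pred rod px 60 [[242.  279.4]]
pred rod px 120 [[264.7 279.5]]
pred rod px 180 [[287.3 279.6]]
```

View pics/s3.png

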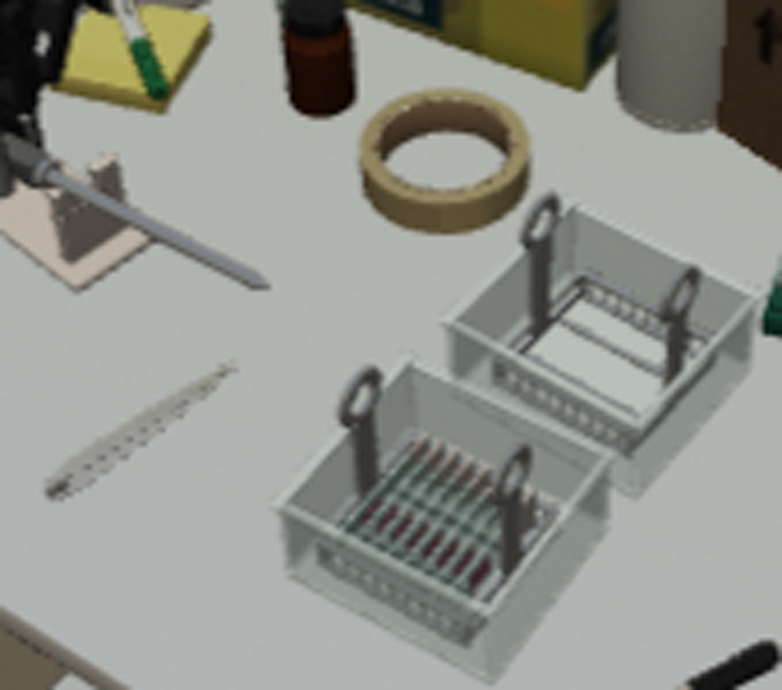

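View pics/t3.png

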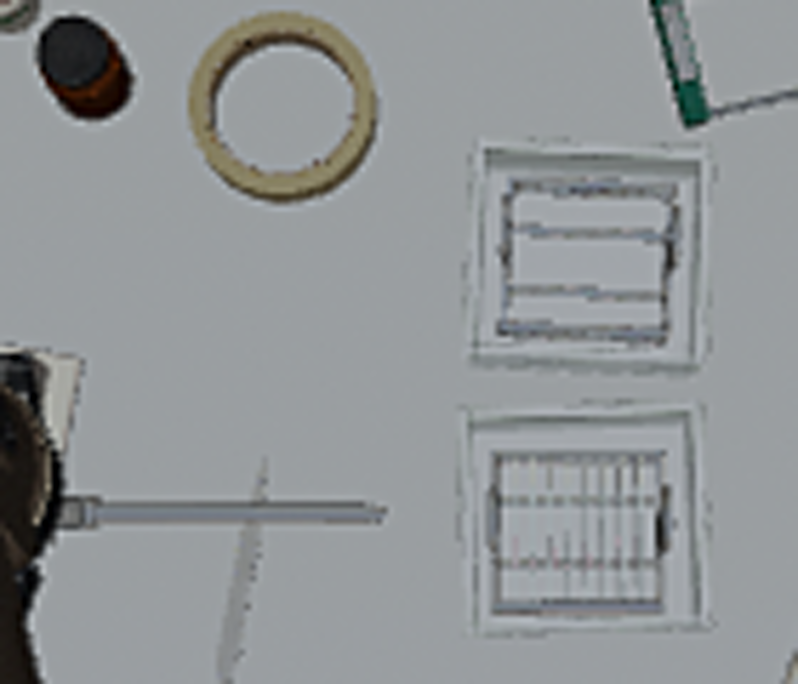

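The scene crop shows the rod held level, its tip at crop (268,287), with the near ring's eyelet at (361,397) and the far one at (513,477). In the top crop the rod lies along row 512, and the lug rings are centred near (493,517) and (665,518). I'll refine those by pixels.

```bash
python3 - <<'E'
from h import *
np.set_printoptions(precision=4,suppress=True)
from scipy.optimize import least_squares
cs,ct=capture("scene"),capture("top")
g=cv2.cvtColor(ct["pixels"],cv2.COLOR_RGB2GRAY).astype(int)
print(g[272:292,303:311]);print(g[272:292,333:341])
obs={"near":((288.5,266.3),(306.5,280.7)),"far":((321.5,283.7),(336.7,280.9))}
for k,(a,b) in obs.items():
    # top sees whole ring edge-on: centre of visible ring ~ ring centre
    f=lambda p:np.r_[proj(cs,p)[0]-a,proj(ct,p)[0]-b]
    r=least_squares(f,[.43,0,.09]);print(k,r.x,r.fun)
    print("scene@.092",back(cs,a,.092),"top@.1",back(ct,b,.1))
for e in ([.431,.0105,.092],[.431,-.0735,.092]): print(proj(cs,e),proj(ct,e))
m=trace("rod_tip","top")
for n in("scene","top"): print(n,avg("rack_eye_a",n),avg("rack",n),rodline(n,cs if n=="scene" else ct,.1375))
E
```

```text
[[155 167 167 129 117 174 169 168]
 [155 167 167 128 116 172 166 167]
 [155 167 168 127 117 172 166 167]
 [155 169 166  90 120 173 167 166]
 [155 167 132  89 100 175 168 168]
 [156 167 132 107  65 138 133 145]
 [156 168 133 121  71 140 134 145]
 [156 168 134 120 103 177 170 170]
 [145 169 131 119  98 175 167 167]
 [146 168 131 121  97 173 166 167]
 [145 169 130 118  98 173 166 167]
 [138 168 129 119 114 172 166 166]
 [138 169 129 119 132 171 165 155]
 [138 169 132 110 123 172 165 155]
 [138 170 168  98 116 172 166 156]
 [138 169 168 140 120 172 167 159]
 [151 168 166 112  93 138 137 156]
 [125 169 168 139  93 138 135 144]
 [126 170 167 139 122 174 170 169]
 [123 170 167 137 119 171 166 167]]
[[171 169 133 154 167 166 167 142]
 [167 165 132 156 168 166 166 142]
 [167 166 133 155 169 168 166 141]
 [167 168 144  85 118 171 167 142]
 [167 168 143  61 108 173 167 142]
 [123 129 143  74 123 173 167 142]
 [131 136 141  81 131 172 167 154]
 [172 172 114  80 131 173 167 154]
 [169 171  63  79 134 172 168 153]
 [171 173  26  82 130 132 170 154]
 [171 175  24  70 130 136 169 154]
 [172 175  25 
[... 499 characters left out ...]
ne@.092 [[ 0.4305 -0.0749  0.092 ]] top@.1 [[ 0.4311 -0.071   0.1   ]]
[[288.5886 265.9547]] [[306.909  280.9774]]
[[321.0822 283.2618]] [[337.4359 281.1802]]
scene [([0.4309, -0.0737, 0.0903], 0.77), ([0.4327, 0.0085, 0.0944], 0.66)] [([0.4333, -0.0276, 0.0048], 0.84), ([0.5736, -0.0362, 0.0026], 0.71)] [(0.51, 239, array([0.4303, 0.2349]), array([0.4288, 0.0662]), np.float64(-90.5331986488118)), (0.32, 192, array([0.286 , 0.0623]), array([0.3757, 0.045 ]), np.float64(-10.892741838106632))]
top [([0.4292, 0.016, 0.0891], 0.85)] [([0.4365, -0.0265, 0.0007], 0.69), ([0.5717, -0.0356, 0.0016], 0.52)] [(0.44, 62, array([0.4299, 0.2085]), array([0.4289, 0.0679]), np.float64(-90.40157492898733))]
```

>>> {"method": "move_arm", "body": {"series": [{"x":0,"y":0.5,"z":10,"spin":0,"gripper":0},{"x":0,"y":0,"z":15,"spin":0,"gripper":0},{"x":0,"y":0,"z":12,"spin":0,"gripper":0},{"x":0,"y":0,"z":8.5,"spin":0,"gripper":0},{"x":-10,"y":0,"z":0,"spin":0,"gripper":0},{"x":-14,"y":0,"z":0,"spin":0,"gripper":0},{"x":-10,"y":0,"z":0,"spin":0,"gripper":0},{"x":0,"y":0,"z":0,"spin":0,"gripper":0},{"x":0,"y":0,"z":0,"spin":0,"gripper":0},{"x":0,"y":0,"z":0,"spin":0,"gripper":0}]}}

```text
t: 10.85
tool_pos: [0.4312, 0.1928, 0.0744]
eef_rot: [2.221, 2.222, 0.002]
ft_force: [-0.7, 0.1, -0.2]
grip_width: 0.0129
```

```bash
python3 - <<'E'
from h import *
go([.431,.192,.0738],90)
cs,ct=capture("scene"),capture("top")
save(cs,"s4.png",(240,215,350,315),7); save(ct,"t4.png",(235,250,345,310),7)
a=cv2.imread("pics/s4.png");b=cv2.imread("pics/t4.png");b=b[:, :a.shape[1]]
v=np.vstack([a,b]);v=cv2.resize(v,None,fx=.53,fy=.53,interpolation=cv2.INTER_AREA);cv2.imwrite("pics/st4.png",v);print(v.shape)
for n in("scene","top"): print(n,avg("rod_tip",n),avg("rack_eye_a",n))
E
```

```text
t 10.85 tcp [0.4312 0.1928 0.0744] yaw 90.0 tilt [ 1.e-03  9.e-04 -1.e+00] F [-0.7  0.1 -0.2] w 0.012923338501558817
spin 0.0 before spin: [-0.8 -0.2  0.6] after spin: [-0.8 -0.2  0.6]
(594, 408, 3)
scene [([0.4264, 0.024, 0.0919], 0.62), ([0.574, -0.0349, -0.0013], 0.52)] [([0.4331, 0.0074, 0.0898], 0.74), ([0.4322, -0.0742, 0.0944], 0.72), ([0.4286, 0.029, 0.0912], 0.51)]
top [([0.4312, 0.0223, 0.0938], 0.64), ([0.5419, -0.2568, 0.1481], 0.56)] [([0.4341, -0.074, 0.089], 0.98), ([0.4277, 0.0119, 0.0913], 0.58)]
```

View pics/st4.png

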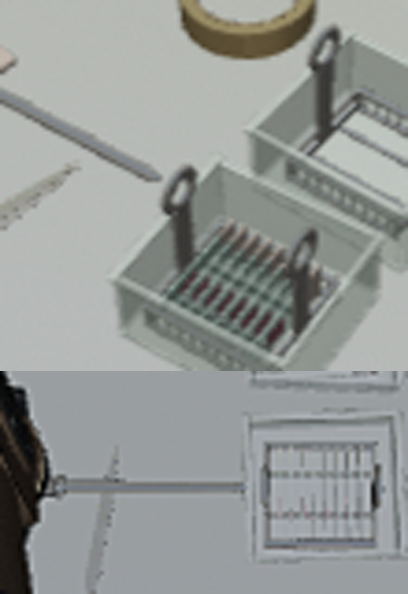

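The rod is in line with both eyelets in both views. In the scene half the tip is at (160,180), with the rings at (180,189) and (302,254). In the top half the rod is on row 487 and the rings at 486–488. I'll thread it.

>>> {"method": "move_arm", "body": {"series": [{"x":-6,"y":0,"z":0,"spin":0,"gripper":0},{"x":-10,"y":0,"z":0,"spin":0,"gripper":0},{"x":-12,"y":0,"z":0,"spin":0,"gripper":0},{"x":-12,"y":0,"z":0,"spin":0,"gripper":0},{"x":-12,"y":0,"z":0,"spin":0,"gripper":0},{"x":-12,"y":0,"z":0,"spin":0,"gripper":0},{"x":-10,"y":0,"z":0,"spin":0,"gripper":0},{"x":-6,"y":0,"z":0,"spin":0,"gripper":0},{"x":0,"y":0,"z":0,"spin":0,"gripper":0},{"x":0,"y":0,"z":0,"spin":0,"gripper":0},{"x":0,"y":0,"z":0,"spin":0,"gripper":0}]}}

```text
t: 12.07
tool_pos: [0.431, 0.1132, 0.0738]
eef_rot: [-2.22, -2.223, -0.001]
ft_force: [0.6, 1.2, -0.8]
grip_width: 0.0128
```

```bash
python3 - <<'E'
from h import *
go([.431,.0705,.0738],90)
cs,ct=capture("scene"),capture("top")
save(cs,"s5.png",(240,215,350,315),7); save(ct,"t5.png",(235,250,345,310),7)
a=cv2.imread("pics/s5.png");b=cv2.imread("pics/t5.png")
v=np.vstack([a,b]);v=cv2.resize(v,None,fx=.53,fy=.53,interpolation=cv2.INTER_AREA);cv2.imwrite("pics/st5.png",v)
E
```

```text
t 12.0667 tcp [0.431  0.1132 0.0738] yaw 90.07 tilt [ 2.e-04  4.e-04 -1.e+00] F [ 0.6  1.2 -0.8] w 0.012770431281441036
spin 0.07 before spin: [-42.7  -0.1   0. ] after spin: [-42.7  -0.    0. ]
```

View pics/st5.png

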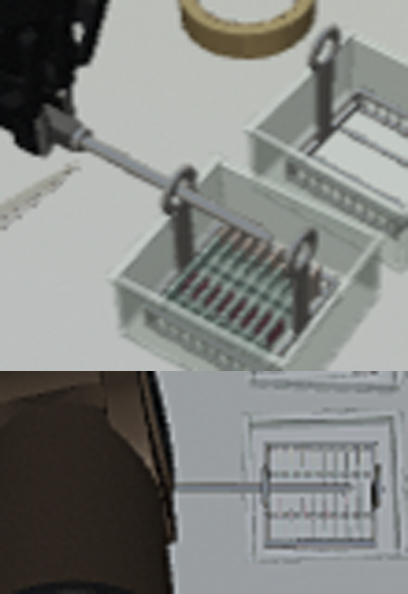

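The rod is through the near ring (180,190). Its tip at (272,237) lines up with the far eyelet (303,252), and no force has built up. I'll continue.

>>> {"method": "move_arm", "body": {"series": [{"x":-6,"y":0,"z":0,"spin":0,"gripper":0},{"x":-10,"y":0,"z":0,"spin":0,"gripper":0},{"x":-12,"y":0,"z":0,"spin":0,"gripper":0},{"x":-10,"y":0,"z":0,"spin":0,"gripper":0},{"x":-4,"y":0,"z":0,"spin":0,"gripper":0},{"x":0,"y":0,"z":0,"spin":0,"gripper":0},{"x":0,"y":0,"z":0,"spin":0,"gripper":0},{"x":0,"y":0,"z":0,"spin":0,"gripper":0}]}}

```text
t: 12.83
tool_pos: [0.431, 0.0711, 0.0738]
eef_rot: [-2.22, -2.222, -0.001]
ft_force: [-0.7, -0.3, -0.6]
grip_width: 0.0129
```

```bash
python3 - <<'E'
from h import *
go([.431,.0705,.0738],90)
cs=capture("scene")
save(cs,"s6.png",(270,235,350,315),7)
for n in("rod_tip","rack_eye_a"): print(avg(n,"scene"))
c=capture("top")
for n in("lens","camera"): print(avg(n,"top"),avg(n,"scene"))
E
```

```text
t 12.8333 tcp [0.431  0.0711 0.0738] yaw 90.05 tilt [ 2.e-04  3.e-04 -1.e+00] F [-0.7 -0.3 -0.6] w 0.012920235389828229
spin 0.05 before spin: [-0.6  0.   0. ] after spin: [-0.6  0.   0. ]
[([0.4362, 0.082, 0.0965], 0.71), ([0.4326, -0.0985, 0.0894], 0.63)]
[([0.4277, -0.0766, 0.0924], 0.71), ([0.4371, 0.0077, 0.0963], 0.63), ([0.4384, -0.0337, 0.0013], 0.58)]
[([0.5438, -0.2581, 0.1429], 0.6)] [([0.5411, -0.2568, 0.1419], 0.93)]
[([0.5401, -0.3677, 0.1432], 0.76)] [([0.5378, -0.3672, 0.1417], 0.7)]
```

View pics/s6.png

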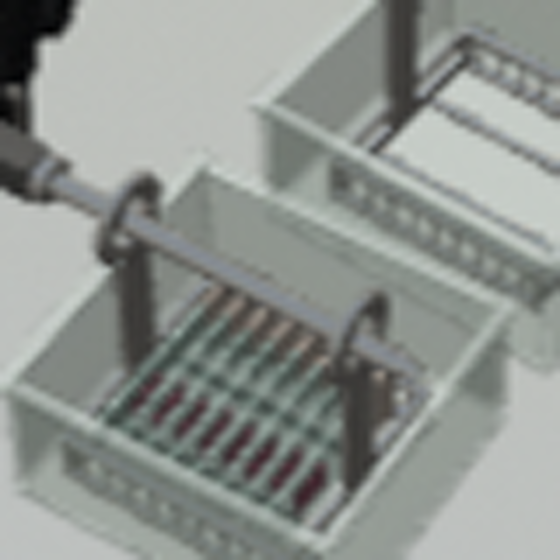

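Both lugs are threaded: the rod passes through the rings at (130,220) and (360,330), with the tip beyond the far one at (410,370). I'll lift gently.

>>> {"method": "move_arm", "body": {"series": [{"x":0,"y":0,"z":-2,"spin":0,"gripper":0},{"x":0,"y":0,"z":-2,"spin":0,"gripper":0},{"x":0,"y":0,"z":-2,"spin":0,"gripper":0},{"x":0,"y":0,"z":-3,"spin":0,"gripper":0},{"x":0,"y":0,"z":-5,"spin":0,"gripper":0},{"x":0,"y":0,"z":-8,"spin":0,"gripper":0},{"x":0,"y":0,"z":-11,"spin":0,"gripper":0},{"x":0,"y":0,"z":-13,"spin":0,"gripper":0},{"x":0,"y":0,"z":-14,"spin":0,"gripper":0},{"x":0,"y":0,"z":-14,"spin":0,"gripper":0},{"x":0,"y":0,"z":-14,"spin":0,"gripper":0},{"x":0,"y":0,"z":-14,"spin":0,"gripper":0},{"x":0,"y":0,"z":-12,"spin":0,"gripper":0},{"x":0,"y":0,"z":-9,"spin":0,"gripper":0},{"x":0,"y":0,"z":-5,"spin":0,"gripper":0},{"x":0,"y":0,"z":-2,"spin":0,"gripper":0},{"x":0,"y":0,"z":0,"spin":0,"gripper":0},{"x":0,"y":0,"z":0,"spin":0,"gripper":0}]}}

```text
t: 14.73
tool_pos: [0.4306, 0.0706, 0.2034]
eef_rot: [-2.221, -2.222, 0.001]
ft_force: [-0.6, -0.1, -1.4]
grip_width: 0.013
```

```bash
python3 - <<'E'
from h import *
go([.541,-.0135,.204],90)
for n in("scene","top"):
    c=capture(n)
    if n=="scene":save(c,"s7.png",(210,130,450,330),3.2)
    for o in("rod_tip","rack_eye_a","rack_middle","rack"): print(n,o,avg(o,n))
    s=state();p=s["tool_pos"];M=R.from_rotvec(s["eef_rot"]).as_matrix()
    for x in (60,180): print("pred rod px",x,proj(c,p+M@np.array([-(x-15)/1e3,0,-.0182])).round(1))
E
```

```text
t 14.7333 tcp [0.4306 0.0706 0.2034] yaw 90.04 tilt [-7.e-04 -2.e-04 -1.e+00] F [-0.6 -0.1 -1.4] w 0.013031543439561625
spin 0.04 before spin: [-84.1 110.4  -0.6] after spin: [-84.1 110.4  -0.6]
scene rod_tip [([0.4296, -0.1028, 0.2199], 0.75)]
scene rack_eye_a [([0.4266, -0.0734, 0.2152], 0.87), ([0.4315, 0.0068, 0.2202], 0.61)]
scene rack_middle [([0.5381, -0.3658, 0.1405], 0.75), ([0.4264, -0.031, 0.1523], 0.61)]
scene rack [([0.4335, -0.0288, 0.1312], 0.95), ([0.5754, -0.0346, -0.0009], 0.64), ([0.4373, -0.0349, -0.0006], 0.51)]
pred rod px 60 [[278.4 219. ]]
pred rod px 180 [[330.  243.9]]
top rod_tip []
top rack_eye_a [([0.4274, 0.0141, 0.2157], 0.94)]
top rack_middle [([0.4295, -0.033, 0.1476], 0.59)]
top rack [([0.5728, -0.0374, -0.0013], 0.84), ([0.4327, -0.0271, 0.124], 0.56)]
pred rod px 60 [[300.2 276.7]]
pred rod px 180 [[348.8 277. ]]
```

View pics/s7.png

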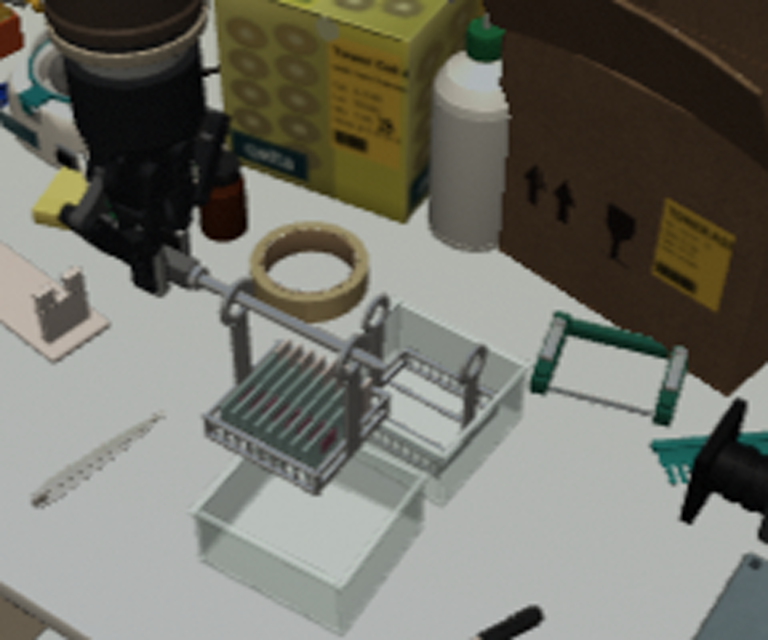

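The rack hangs level on the rod, clear of both dishes: lugs at (235,300) and (355,355), tip beyond at (385,375). I'll carry it diagonally toward the camera and refine the lens estimate.

>>> {"method": "move_arm", "body": {"series": [{"x":-1,"y":1,"z":0,"spin":0,"gripper":0},{"x":-3,"y":3,"z":0,"spin":0,"gripper":0},{"x":-6,"y":6,"z":0,"spin":0,"gripper":0},{"x":-8,"y":9,"z":0,"spin":0,"gripper":0},{"x":-10,"y":11,"z":0,"spin":0,"gripper":0},{"x":-12,"y":13,"z":0,"spin":0,"gripper":0},{"x":-12,"y":13,"z":0,"spin":0,"gripper":0},{"x":-12,"y":13,"z":0,"spin":0,"gripper":0},{"x":-11,"y":12,"z":0,"spin":0,"gripper":0},{"x":-10,"y":11,"z":0,"spin":0,"gripper":0},{"x":-7,"y":8,"z":0,"spin":0,"gripper":0},{"x":-5,"y":6,"z":0,"spin":0,"gripper":0},{"x":-2,"y":3,"z":0,"spin":0,"gripper":0},{"x":-1,"y":1,"z":0,"spin":0,"gripper":0},{"x":0,"y":0,"z":0,"spin":0,"gripper":0},{"x":0,"y":0,"z":0,"spin":0,"gripper":0}]}}

```text
t: 16.57
tool_pos: [0.5405, -0.0287, 0.2037]
eef_rot: [-2.22, -2.223, 0.0]
ft_force: [0.7, 0.8, -0.7]
grip_width: 0.0127
```

```bash
python3 - <<'E'
from h import *
np.set_printoptions(precision=4,suppress=True)
go([.541,-.0345,.2],90)
D={}
for n in("scene","top"):
    for k in range(6):
        c=capture(n)
        for o in("lens","camera","rack_middle","rack_eye_a","rod_tip"):
            for r in pinpoint(o,n):
                if r["score"]>.4: D.setdefault((o,n),[]).append(r["position"])
    save(c,n+"8.png")
for k,v in D.items(): print(k,len(v)); print(np.array(v))
print(state()["t"])
E
```

```text
t 16.5667 tcp [ 0.5405 -0.0287  0.2037] yaw 90.08 tilt [-0.0004  0.0004 -1.    ] F [ 0.7  0.8 -0.7] w 0.012747826546204441
spin 0.08 before spin: [-5.8  0.5  3.7] after spin: [-5.8  0.5  3.7]
('lens', 'scene') 7
[[ 0.5398 -0.2622  0.141 ]
 [ 0.5376 -0.2599  0.1426]
 [ 0.539  -0.2626  0.1409]
 [ 0.5383 -0.2577  0.1429]
 [ 0.5375 -0.2621  0.1429]
 [ 0.5401 -0.1306  0.1496]
 [ 0.5393 -0.263   0.1442]]
('camera', 'scene') 7
[[ 0.5373 -0.3654  0.1402]
 [ 0.539  -0.3649  0.1425]
 [ 0.5409 -0.3647  0.1428]
 [ 0.5425 -0.0922  0.2202]
 [ 0.5393 -0.3663  0.1442]
 [ 0.5386 -0.3669  0.1386]
 [ 0.5384 -0.3677  0.1431]]
('rack_middle', 'scene') 8
[[ 0.54   -0.1311  0.1494]
 [ 0.5367 -0.1315  0.1503]
 [ 0.5365 -0.131   0.1495]
 [ 0.572  -0.0343 -0.0031]
 [ 0.5367 -0.1321  0.1513]
 [ 0.5372 -0.1317  0.1512]
 [ 0.5365 -0.1306  0.1517]
 [ 0.5721 -0.0329 -0.0001]]
('rack_eye_a', 'scene') 15
[[ 0.5381 -0.1745  0.2198]
 [ 0.5432 -0.0907  0.2204]
 [ 0.5379 -0.1757  0.2167]
 [ 0.5424 -0.0931  0.2195]
 [ 0.4156 -0.1691  0.0013]
 [ 0.5411 -0.173   0.2195]
 [ 0.5428 -0.0924  0.2204]
 [ 0.6678  0.2283  0.0004]
[... 932 characters left out ...]
.543  -0.1284  0.1453]
 [ 0.5397 -0.1296  0.1491]
 [ 0.5412 -0.131   0.1459]]
('rack_eye_a', 'top') 14
[[ 0.5361 -0.0852  0.2179]
 [ 0.541  -0.1714  0.2143]
 [ 0.538  -0.0856  0.2157]
 [ 0.5404 -0.1723  0.2166]
 [ 0.5413 -0.1715  0.2153]
 [ 0.5363 -0.0821  0.2144]
 [ 0.6709  0.2304 -0.0036]
 [ 0.5419 -0.1732  0.2167]
 [ 0.5378 -0.0848  0.2152]
 [ 0.5424 -0.1746  0.2161]
 [ 0.5354 -0.085   0.2164]
 [ 0.5373 -0.0831  0.213 ]
 [ 0.5422 -0.1726  0.2179]
 [ 0.5394 -0.1292  0.1502]]
('rod_tip', 'top') 7
[[ 0.5432 -0.2029  0.2252]
 [ 0.5411 -0.1995  0.2236]
 [ 0.5119  0.3688 -0.0008]
 [ 0.5413 -0.1972  0.2249]
 [ 0.5388 -0.201   0.224 ]
 [ 0.5408 -0.1998  0.2241]
 [ 0.538  -0.1994  0.2236]]
20.1667
```

>>> {"method": "move_arm", "body": {"series": [{"x":-1,"y":0.3,"z":0.5,"spin":0,"gripper":0},{"x":-2,"y":0.4,"z":1,"spin":0,"gripper":0},{"x":-2,"y":0.3,"z":1,"spin":0,"gripper":0},{"x":-2,"y":0,"z":1,"spin":0,"gripper":0},{"x":-1.5,"y":0,"z":0.8,"spin":0,"gripper":0},{"x":-0.5,"y":0,"z":0.4,"spin":0,"gripper":0},{"x":0,"y":0,"z":0,"spin":0,"gripper":0},{"x":0,"y":0,"z":0,"spin":0,"gripper":0},{"x":0,"y":0,"z":0,"spin":0,"gripper":0},{"x":0,"y":0,"z":0,"spin":0,"gripper":0}]}}

```text
t: 21.0
tool_pos: [0.542, -0.0381, 0.1992]
eef_rot: [2.22, 2.222, 0.0]
ft_force: [-0.7, 0.0, -1.2]
grip_width: 0.0126
```

```bash
python3 - <<'E'
from h import *
go([.5415,-.0377,.199],90)
c=capture("scene");ct=capture("top")
L=np.array([.5407,-.2593,.144])
p=c["pixels"].copy();q=ct["pixels"].copy()
for im,cc in((p,c),(q,ct)):
    for P in (L,L+[0,.12,0]):
        u=proj(cc,P)[0];print(u.round(1));im[int(round(u[1])),int(round(u[0]))]=(255,0,0)
a=cv2.resize(p[175:365,300:510],None,fx=2.85,fy=2.85,interpolation=cv2.INTER_NEAREST)
b=cv2.resize(q[215:285,310:470],None,fx=598/160,fy=598/160,interpolation=cv2.INTER_NEAREST)[:, :a.shape[1]]
b=cv2.resize(b,(a.shape[1],262));v=np.vstack([a[:, :],b]);v=cv2.resize(v,None,fx=.74,fy=.74,interpolation=cv2.INTER_AREA);print(v.shape)
cv2.imwrite("pics/fin.png",v[:,:,::-1])
for o in("lens","rack_middle","rack_eye_a","dish"): print(o,avg(o,"scene"),avg(o,"top"))
E
```

```text
t 21.0 tcp [ 0.542  -0.0381  0.1992] yaw 90.05 tilt [ 1.e-04  1.e-04 -1.e+00] F [-0.7  0.  -1.2] w 0.012645738942202497
spin 0.05 before spin: [ 0.4 -0.5  0.2] after spin: [ 0.4 -0.5  0.2]
[431.6 271.9]
[377.5 246.8]
[407.6 239.1]
[362.9 238.8]
(595, 443, 3)
lens [([0.5395, -0.2612, 0.1409], 0.82)] [([0.5419, -0.2608, 0.1484], 0.85)]
rack_middle [([0.5413, -0.1396, 0.1454], 0.64)] [([0.5407, -0.1389, 0.1436], 0.9)]
rack_eye_a [([0.543, -0.1019, 0.2116], 0.93), ([0.5395, -0.1857, 0.2155], 0.84)] [([0.5433, -0.1805, 0.2114], 0.69), ([0.5404, -0.0915, 0.2126], 0.6)]
dish [([0.4405, -0.0315, -0.0013], 0.73), ([0.5733, -0.0325, -0.0022], 0.59)] [([0.5346, -0.0947, 0.2133], 0.72)]
```

View pics/fin.png

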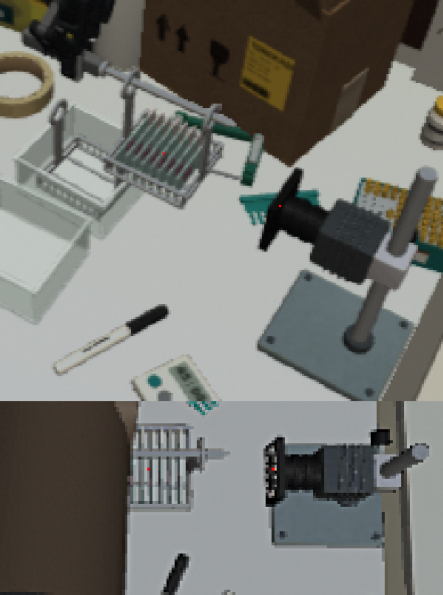

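The estimated lens point falls on the middle of the ring light in both views, at (280,206) and (273,468). The focus point falls in the middle of the slides, and the rack hangs level along the lens axis. I'll let it settle and hand in.

>>> {"method": "move_arm", "body": {"series": [{"x":0,"y":0,"z":0,"spin":0,"gripper":0},{"x":0,"y":0,"z":0,"spin":0,"gripper":0},{"x":0,"y":0,"z":0,"spin":0,"gripper":0},{"x":0,"y":0,"z":0,"spin":0,"gripper":0},{"x":0,"y":0,"z":0,"spin":0,"gripper":0},{"x":0,"y":0,"z":0,"spin":0,"gripper":0},{"x":0,"y":0,"z":0,"spin":0,"gripper":0},{"x":0,"y":0,"z":0,"spin":0,"gripper":0}]}}

```text
t: 22.17
tool_pos: [0.542, -0.0383, 0.1991]
eef_rot: [2.221, 2.222, 0.0]
ft_force: [0.2, 0.1, -1.2]
grip_width: 0.0128
```

```bash
python3 - <<'E'
from h import *
go([.5415,-.0377,.199],90)
print(close_job())
E
```

```text
t 22.1667 tcp [ 0.542  -0.0383  0.1991] yaw 90.03 tilt [ 0.  0. -1.] F [ 0.2  0.1 -1.2] w 0.012816296356361657
spin 0.03 before spin: [ 0.6 -0.5  0.1] after spin: [ 0.6 -0.5  0.1]
the job is handed in; nothing more can be done
None
```

I took the rod by its grip, threaded it through both eyelets of the rack with slides and lifted the rack out of its dish on the rod alone. It is now held in front of the inspection camera. I handed the job in at about 22 s of the 54 s allowed.

**Position:** in the last pictures the middle of the slides was at about (0.541, -0.139, 0.144). My estimate of the focus point is (0.541, -0.139, 0.144).

**Pose:** the rod and rack hang level, with the rack's end and the rod tip toward the lens. The arm was still before I handed in, and the wrist force readings I took stayed under about 5 N.

**Surroundings:** I saw no sign that the dishes, the empty rack, the camera or the small things had moved. I checked this in the pictures but did not measure every item.

**Disagreements:** the two camera views differ on the lens height, 0.141 against 0.148 m in the last pictures. I used an average of 0.144 m, so the height could be off by a few millimetres. The lens distance could be off by 1 to 2 mm.

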